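# Slide a well plate under the reader's bridge and start it

### The job

Push the shallow well plate along the bench, flat and without lifting or tipping it, under the low bridge of the plate reader until its leading edge sits squared up against the stop bar behind the bridge. Then press the reader's start button all the way down and let it go. Do not pick anything up, do not press the button before the plate is home, and leave everything else on the bench where it stands.

Things in the scene. Friction and masses are not known exactly. Their poses are not given: they have to be found in the camera images.
- plate: shallow 24-well plate of white plastic, loose, 0.06 to 0.13 kg: 85.5 (its x) x 127.5 (its y) x 20 mm high, 4 x 6 grey round wells on top. Origin: centre of the underside. Starts before the reader's open side (reader's -y), its y within about 0.25 rad of the reader's y, its centre within 30 mm of the lane's centre line. The deep plate is 44 mm high.
- reader: white plate reader fixed to the bench: a flat bridge between two pods. Origin on the bench under the middle of the bridge; the plate's lane runs through it along the reader's +y, open at -y. Pods 50 (x) x 80 (y) x 51.5 mm high, inner faces at x = +-53 mm: the lane is 106 mm wide from y = -40 to +40 mm. With the plate home its origin lies at this origin.
- bridge (a point): centre of the bridge's underside, 25.5 mm above the bench at reader (0, 0). The bridge spans the lane from y = -25 to +25 mm, its top 51.5 mm above the bench; 5.5 mm headroom over the plate. With the plate home, 39 mm of it stands out before the bridge (-y side), where fingers can still push it.
- stop (a point): middle of the face of the stop bar, 10 mm above the bench at reader (0, 64 mm). The aluminium bar is 15 mm high, square across the lane, rigid, held by two low side arms outside the lane
- start (a joint): the start button, a round 26 mm white cap in a grey housing on top of the reader's pod at reader x = -78 mm, y = +12 mm: 0 released, 0.006 m fully pressed straight down; a spring (4 N at the bottom) brings it back
- start_top (a point): centre of the start button's top face, about 70 mm above the bench
- deepplate: bystander: deep 24-well plate, white with grey wells like the shallow one but 44 mm high (85.5 x 127.5 x 44 mm), origin under its centre; loose, on the far side of the lane from the robot
- tipbox: bystander: orange pipette-tip box with clear lid, 122 x 82 x 67 mm, origin under its centre; loose, beyond the stop bar
- bottle: bystander: jar with blue lid, 60 mm diameter, 120 mm high, origin under its centre; loose. Bottle, beaker and tube swap places between starts
- beaker: bystander: open glass beaker, 66 mm diameter, 70 mm high, origin under its centre; loose
- tube: bystander: capped clear tube standing upright, 34 mm diameter, 114 mm high, origin under its centre; loose
- microrack: bystander: blue block with microtubes, 55 x 90 x 42 mm, origin under its centre; loose, on the robot's side of the lane
There are look-alikes about, which are no part of the job. Leave any red look-alike of the reader alone. Leave any purple look-alike of the plate alone.

How it is judged:
By the outcome, as a careful person would: the job done as asked, in the order asked, and still so for the second after the job is handed in, with the robot touching nothing.
It also fails if it takes over 67 s, if anything falls off the work surface, if the arm or the gripper's body presses on something with over 40 N, if the wrist force passes 120 N, or if a joint passes its speed limit or range.

### The arm

A 6-joint arm with a two-finger parallel gripper is mounted at the origin on the work surface. World frame = base frame: x ahead of the robot, y to its left, z up, the work surface at z = 0. Lengths are in m, angles in rad, forces in N, time in s.
With the tool pointing down it reaches from about 0.225 to 0.875 m from the base axis. Payload 3.4 kg.
Tool frame: the origin (TCP) lies midway between the tips of the shut fingers; the grasp point (between the pads) lies 19 mm behind it; z points along the fingers, y is the line along which they close (so a half turn about z gives the same grasp; the last joint's range is limited). The gripper opens to 85 mm and grips with 20 to 120 N. Pads are 22 mm wide; open, the fingers measure 114 mm over their backs; the gripper's body (76 mm by 85 mm) begins 54 mm behind the grasp point. The pads swing forward as they close: fully open they stand 13 mm farther back than shut.
Start: joints at [-1.402, 0.276, 1.505, -0, 1.361, -0.121], TCP at [0.164, -0.551, 0.231] pointing down, gripper open.
Joint ranges: [-2.89, 2.89], [-0.75, 2.08], [0.22, 2.7], [-1.18, 4.32], [0.11, 2.71], [-2.7, 2.7]. Speed limits (rad/s): [2.57, 2.57, 3.14, 3.14, 3.14, 3.14].

### API

Orientations are given as a unit quaternion [x, y, z, w].
In Python, from cell import arm gives the robot as it stands. The module is installed in compiled form; this text tells all that it offers.
- The arm moves only by the tool servo_tool, never from a script. Its argument "targets" is a list of rows, each a list of 2 entries, a list of its own where there are three numbers: the shift along the tool's x, y, z each as a share of 250 mm, from -1 to 1, then the turn, a rotation vector about the tool's x, y, z each as a share of 90 degrees, from -1 to 1. A call has 1 to 20 rows; each row shifts and turns the commanded pose from where the row before left it, along the tool's axes as they then stand; what a row does not reach is not made up. A row lasts 1/12 s, in which the tool goes at most 41.7 mm and 7.16 degrees, less where a joint would pass 70% of its speed; a pose out of reach is approached as far as the arm can. A call with a number of a shift or a turn outside -1 to 1 is refused whole. A call with a gripper value outside its range is refused whole. "fingers" is the gripper command: -1 is shut, 1 is fully open, values between are in proportion, set as the call begins (left out, the last holds). The fingers move at their own pace and stop on an object; "newtons" is the grip in N (left out, the last holds). Time passes only in rows, so rows that do not move let the fingers close. It gives the time, the measured TCP pose, the force, the opening and the grip force at its end, in the units of the state.
- arm.sense(): the state, without advancing time (a new reading comes with each control period).
- arm.capture(name): name is "side" or "top"; returns a dict with "pixels" (480x640x3 uint8, blue, green, red), "z_map" (480x640 float32, m along the optical axis (not along the pixel's ray), 0 where there is no reading), "fx", "fy", "cx", "cy" (pixels), "origin" and "rotation" of the camera in the world. Camera axes: x right, y down, z forward; pixel columns grow to the right and rows downward; lengths in m; the calibration is good to about 2 mm. A picture is of the moment at which its call begins.
- arm.hand_in(): hands the job in; it is judged then, once.
Trained networks look in the newest picture that a camera, given by its name, has taken for a name from the list of things; names that differ only in an ending like _2 or _b are one class to them, and where a whole thing is asked for, a point or a joint stands for the part that bears it (a point fixed in the world has none). Each returns a list of dicts, best first, with "conf" (0 to 1); they miss things now and then, are a little off and sometimes report something else, mostly with a low value. They report only what shows in the picture. A call takes as long as a camera call. They do not tell look-alikes from the thing itself.
- arm.spot_in(name, camera): "point" ([x, y, z] in m, in the coordinates of the camera as it stood for that picture, good to about 4 mm: the middle of the surface that is visible of it).
- arm.tip_of(name, camera): "point" ([x, y, z] in m, in the coordinates of the camera as it stood for that picture, good to about 4 mm: a listed point, or the origin of a listed thing).
The state is a dict: "time": time; "joints": joint angles; "joint_vel": joint speeds; "joint_efforts": joint torques, N m; "ee_pos": TCP position; "ee_rot": TCP orientation; "force": force on the tool from outside, world axes, zero at the start; "moment": the same for the moment, N m; "finger_gap": finger opening in m; "finger_force": force on a finger pad.
Only numpy, scipy, OpenCV 4.12 (cv2) and the standard library are available. Lean on these libraries where they do the work, as an engineer would, in place of code of your own. Each camera call takes 0.05 s, during which the arm holds its last target. There are 200 camera calls.

## Working session

There is one attempt and no reset: what is moved stays moved. The work goes in short steps, Python scripts to look and compute and a tool call to move; the robot and the scene stay as the last step left them, time stands still between calls to the robot, and variables do not carry over. Pictures are saved under pics/ and viewed, at most 10 in all, crops included, and the job is handed in when it is done.

Besides the shell and the picture viewer there is one more tool, called after "Request:" by a JSON object that holds its "api" and its "payload". servo_tool: Moves the arm, as the interface text tells. Shift numbers are shares of 250 mm and turn numbers shares of 90 degrees, none past 1 either way. Its arguments: {"type":"object","properties":{"targets":{"type":"array"},"fingers":{"type":"number"},"newtons":{"type":"number"}},"required":["targets"]}

```bash
mkdir -p pics
cat > h.py <<'E'
import numpy as np, cv2
from cell import arm
def cap(n):
    c=arm.capture(n); c['R']=np.array(c['rotation']).reshape(3,3) if np.size(c['rotation'])==9 else None
    c['o']=np.array(c['origin']); return c
def w(c,p): return c['R']@np.array(p)+c['o']
def px(c,P):
    q=c['R'].T@(np.array(P)-c['o']); return (round(float(c['fx']*q[0]/q[2]+c['cx'])),round(float(c['fy']*q[1]/q[2]+c['cy'])))
def cloud(c):
    v,u=np.mgrid[0:480,0:640]; z=c['z_map']
    P=np.stack([(u-c['cx'])/c['fx']*z,(v-c['cy'])/c['fy']*z,z],-1)@c['R'].T+c['o']; P[z==0]=np.nan; return P
E
python3 - <<'E'
from h import *
for n in ("side","top"):
    c=cap(n); cv2.imwrite(f'pics/{n}1.png',c['pixels']); print(n,c['o'],c['rotation'])
    for t in ("plate","reader","bridge","stop","start_top","deepplate","tipbox","bottle","beaker","tube","microrack"):
        for d in arm.tip_of(t,n)[:3]:
            P=w(c,d['point']); print(t,round(d['conf'],2),P.round(3),px(c,P))
print(arm.sense())
E
```

```text
side [0.54180825 0.54666779 0.70413515] [-0.02415218  0.9344006  -0.35536319  0.00540322]Traceback (most recent call last):
  File "<stdin>", line 6, in <module>
  File "h.py", line 6, in w
    def w(c,p): return c['R']@np.array(p)+c['o']
                       ~~~~~~^~~~~~~~~~~~
ValueError: matmul: Input operand 0 does not have enough dimensions (has 0, gufunc core with signature (n?,k),(k,m?)->(n?,m?) requires 1)
```

View pics/side1.png

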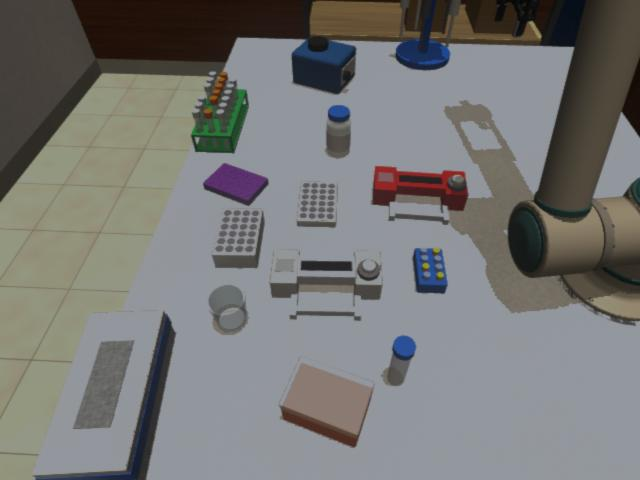

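The side view shows the white reader at (327,272) with its button at (369,267). The white shallow plate is at (318,202), the deep plate at (240,236), and the decoys are red (420,188) and purple (236,183). The rotation is a quaternion, so I'll fix the helper.

```bash
sed -i "s/c\['R'\]=np.array.*/c['R']=Rotation.from_quat(c['rotation']).as_matrix()/; 1a from scipy.spatial.transform import Rotation" h.py
python3 - <<'E'
from h import *
for n in ("side","top"):
    c=cap(n); cv2.imwrite(f'pics/{n}1.png',c['pixels']); print(n,c['o'],c['rotation'],c['fx'])
    for t in ("plate","reader","bridge","stop","start_top","deepplate","tipbox","bottle","beaker","tube","microrack"):
        for d in arm.tip_of(t,n)[:3]:
            P=w(c,d['point']); print(t,round(d['conf'],2),P.round(3),px(c,P))
    np.savez(f'{n}1.npz',P=cloud(c),I=c['pixels'])
print(arm.sense())
E
```

```text
side [0.54180825 0.54666779 0.70413515] [-0.02415218  0.9344006  -0.35536319  0.00540322] 436.94054385447475
plate 0.9 [ 0.802 -0.212 -0.001] (236, 187)
plate 0.67 [0.571 0.114 0.009] (324, 307)
plate 0.66 [ 0.606 -0.161 -0.002] (316, 206)
reader 0.98 [0.57  0.054 0.002] (327, 283)
reader 0.65 [ 0.374 -0.204  0.002] (417, 195)
bridge 0.93 [ 0.373 -0.206  0.025] (419, 188)
bridge 0.82 [0.571 0.051 0.019] (326, 276)
bridge 0.72 [0.575 0.052 0.001] (324, 282)
stop 0.85 [0.575 0.113 0.012] (322, 306)
stop 0.74 [ 0.377 -0.141  0.009] (418, 213)
start_top 0.72 [0.494 0.058 0.077] (368, 262)
start_top 0.47 [ 0.567 -0.362 -0.005] (337, 152)
start_top 0.42 [ 0.293 -0.19   0.072] (459, 178)
deepplate 0.58 [ 0.754 -0.036 -0.002] (242, 245)
tipbox 0.97 [ 0.555  0.293 -0.006] (328, 409)
bottle 0.63 [ 0.567 -0.364 -0.005] (337, 152)
bottle 0.29 [0.444 0.241 0.001] (396, 379)
bottle 0.24 [ 0.552  0.294 -0.004] (330, 409)
beaker 0.63 [ 0.735  0.144 -0.003] (234, 321)
tube 0.81 [ 0.446  0.241 -0.001] (395, 379)
microrack 0.87 [ 0.371  0.022 -0.003] (427, 275)
top [ 0.44191383 -0.01939622  1.27793349]
[... 949 characters left out ...]
 array([-1.40196533e+00,  2.75894340e-01,  1.50486407e+00, -1.28156325e-05,
        1.36067345e+00, -1.21004385e-01]), 'joint_vel': array([-8.06846891e-05, -6.12302830e-04, -9.24285671e-04,  2.42880730e-06,
       -1.62593833e-03, -6.61991611e-04]), 'joint_efforts': array([-8.80443690e-05, -4.16668510e+01, -2.46098435e+01, -3.46246570e-04,
        1.34942911e-04,  7.38680370e-06]), 'ee_pos': array([ 0.16432991, -0.55108002,  0.23134559]), 'ee_rot': array([ 9.89517600e-01,  1.44412303e-01, -4.34283345e-06,  8.05232689e-05]), 'force': array([-0.4564978 ,  0.3872905 ,  0.14487896]), 'moment': array([-0.04699563,  0.03923423,  0.01614849]), 'finger_force': 0.0, 'finger_gap': 0.08537520105104913}
```

View pics/top1.png

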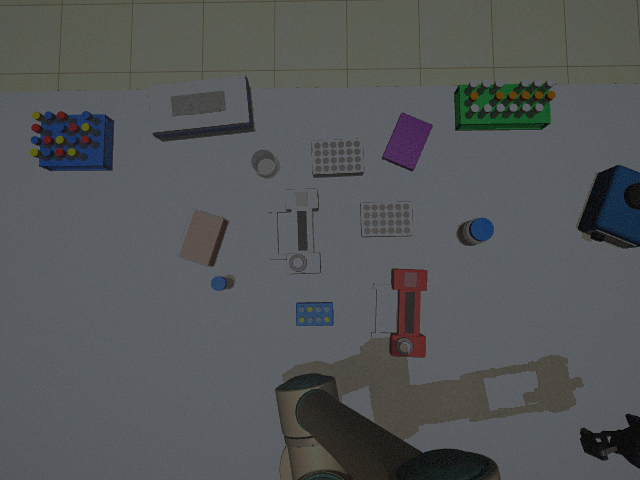

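The candidates for plate in the top view are white (386,219), purple (407,142, decoy) and white deep (338,160). The reader candidates are white (302,235) and red (407,312, decoy). The white plate at (386,219) stands before the white reader's open side. I'll confirm heights and poses from depth.

```bash
cat > m.py <<'E'
from h import *
def rect(P,lo,hi,box):
    x0,x1,y0,y1=box
    m=(P[...,2]>lo)&(P[...,2]<hi)&(P[...,0]>x0)&(P[...,0]<x1)&(P[...,1]>y0)&(P[...,1]<y1)
    q=P[m]; r=cv2.minAreaRect((q[:,:2]*1000).astype(np.float32))
    return len(q),np.round(r[0],1),np.round(r[1],1),round(r[2],2),np.median(q[:,2]).round(4)
E
python3 - <<'E'
from m import *
for n in("top","side"):
    P=np.load(n+'1.npz')['P']
    print(n,'plate',rect(P,.012,.035,(.5,.69,-.27,-.07)))
    print('deep',rect(P,.03,.06,(.68,.83,-.13,.04)))
    print('reader51',rect(P,.042,.057,(.44,.70,-.01,.12)))
    print('stop',rect(P,.0105,.020,(.5,.64,.095,.135)))
    print('stoparms',rect(P,.006,.020,(.46,.68,.05,.14)))
    print('button',rect(P,.064,.08,(.44,.56,-.01,.12)))
c=cv2.imread('pics/top1.png')[120:330,220:440]
cv2.imwrite('pics/crop1.png',cv2.resize(c,None,fx=2.8,fy=2.8))
E
```

```text
top plate (1755, array([ 600.4, -159.5]), array([ 86.2, 128.2]), 0.78, np.float64(0.0207))
deep (1790, array([754.1, -38.7]), array([ 87.3, 127.4]), 2.11, np.float64(0.0443))
reader51 (1977, array([569.7,  48.3]), array([206.4,  79.9]), 1.86, np.float64(0.0519))
stop (347, array([567.5, 114.1]), array([ 38.1, 130.7]), 89.98, np.float64(0.0154))
stoparms (403, array([567.1, 104.4]), array([227.4,  71.1]), 9.69, np.float64(0.0152))
button (152, array([491.3,  58.4]), array([37.3, 36.9]), 44.59, np.float64(0.0708))
side plate (1576, array([ 602.3, -157.8]), array([ 85.6, 131.5]), 0.86, np.float64(0.0193))
deep (2174, array([755.4, -36.4]), array([ 86.3, 129.8]), 2.14, np.float64(0.0432))
reader51 (2924, array([571. ,  49.7]), array([206.3,  82.6]), 1.86, np.float64(0.0509))
stop (642, array([569. , 114.4]), array([130.6,  39.8]), 0.56, np.float64(0.0143))
stoparms (982, array([569.5, 103.8]), array([204.5,  63.4]), 1.85, np.float64(0.0141))
button (183, array([492.2,  59.6]), array([33. , 34.8]), 18.72, np.float64(0.0718))
```

View pics/crop1.png

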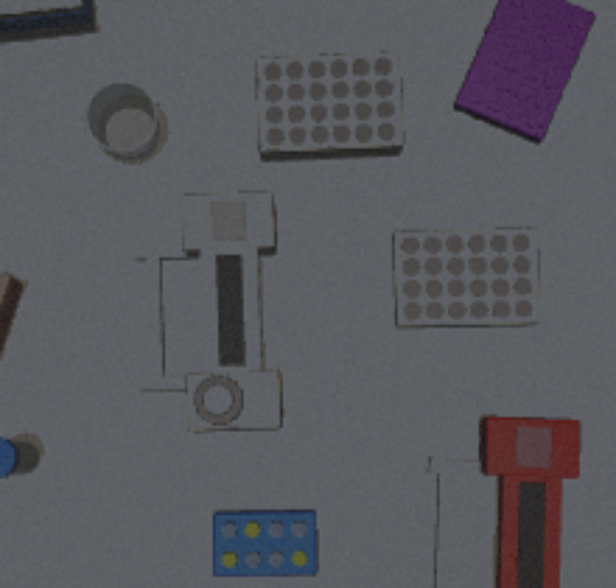

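The crop confirms it: the white low plate (depth gives 20.7 mm high) is at crop (467,277). The white reader with its button (crop (218,400)) is the target, at world (570, 49) mm, yaw 1.9°. In the reader frame the plate is at x = +24 mm, y = −208 mm, about −1° off. I'll first push it sideways −24 mm, then forward.

Request:
{"api": "servo_tool", "payload": {"targets": [[[0,0,0],[0,0,0.0545]],[[0,0,0],[0,0,0.0545]],[[0,0,0],[0,0,0.0545]],[[0.13,-0.0945,0],[0,0,0]],[[0.13,-0.0945,0],[0,0,0]],[[0.13,-0.0945,0],[0,0,0]],[[0.13,-0.0945,0],[0,0,0]],[[0.13,-0.0945,0],[0,0,0]],[[0.13,-0.0945,0],[0,0,0]],[[0.13,-0.0945,0],[0,0,0]],[[0.13,-0.0945,0],[0,0,0]],[[0.13,-0.0945,0],[0,0,0]],[[0.13,-0.0945,0],[0,0,0]],[[0.13,-0.0945,0],[0,0,0]],[[0.13,-0.0945,0],[0,0,0]],[[0.13,-0.0945,0],[0,0,0]],[[0.13,-0.0945,0],[0,0,0]],[[0.13,-0.0945,0],[0,0,0]],[[0.13,-0.0945,0],[0,0,0]],[[0,0,0],[0,0,0]]], "fingers": 0.2}}

```text
time: 2.97
ee_pos: [0.6772, -0.1505, 0.2301]
ee_rot: [1.0, 0.019, 0.002, -0.002]
force: [-0.2, -0.7, -0.7]
finger_gap: 0.0515
finger_force: 0.0
```

Request:
{"api": "servo_tool", "payload": {"targets": [[[0,-0.008,0.15],[0,0,0]],[[0,-0.008,0.15],[0,0,0]],[[0,-0.008,0.15],[0,0,0]],[[0,0,0.15],[0,0,0]],[[0,0,0.15],[0,0,0]],[[0,0,0.08],[0,0,0]],[[0,0,0.06],[0,0,0]],[[0,0,0],[0,0,0]],[[0,0,0],[0,0,0]]]}}

```text
time: 3.72
ee_pos: [0.6708, -0.1502, 0.008]
ee_rot: [1.0, 0.016, -0.001, -0.0]
force: [-0.3, -1.0, -0.2]
finger_gap: 0.0512
finger_force: 0.0
```

Request:
{"api": "servo_tool", "payload": {"targets": [[[-0.02,0,0],[0,0,0]],[[-0.02,0,0],[0,0,0]],[[-0.02,0,0],[0,0,0]],[[-0.01,0,0],[0,0,0]],[[-0.01,0,0],[0,0,0]],[[-0.01,0,0],[0,0,0]],[[-0.01,0,0],[0,0,0]],[[-0.01,0,0],[0,0,0]],[[-0.01,0,0],[0,0,0]],[[-0.01,0,0],[0,0,0]],[[-0.01,0,0],[0,0,0]],[[-0.01,0,0],[0,0,0]],[[-0.01,0,0],[0,0,0]],[[0,0,0],[0,0,0]],[[0,0,0],[0,0,0]]]}}

```text
time: 4.97
ee_pos: [0.6306, -0.1513, 0.0085]
ee_rot: [1.0, 0.016, -0.001, -0.0]
force: [0.5, 0.2, -0.3]
finger_gap: 0.0511
finger_force: 0.0
```

```bash
cat > look.py <<'E'
from m import *
import sys
R0=np.array([570.3,49.]);a=np.radians(1.86);M=np.array([[np.cos(a),np.sin(a)],[-np.sin(a),np.cos(a)]])
for n in("top","side"):
    c=cap(n); cv2.imwrite(f'pics/{n}{sys.argv[1]}.png',c['pixels']); P=cloud(c)
    try: r=rect(P,.012,.024,(.49,.645,-.27,-.03)); print(n,r,'reader',M@(r[1]-R0))
    except Exception as e: print(e)
    for d in arm.tip_of("plate",n)[:4]: p=w(c,d['point']); print(round(d['conf'],2),p.round(3),M@(p[:2]*1000-R0))
s=arm.sense(); print('tcp reader',M@(s['ee_pos'][:2]*1000-R0),s['ee_pos'][2],s['force'],s['finger_gap'])
E
python3 look.py 2
```

```text
top (928, array([ 581.9, -165.8]), array([114.2,  77.7]), 88.71, np.float64(0.0205)) reader [   4.62203383 -215.06333208]
0.92 [ 0.799 -0.22   0.003] [ 219.96482714 -275.95547102]
0.67 [ 0.574 -0.162  0.005] [  -3.23022703 -210.92779913]
side (1585, array([ 588.9, -158.1]), array([105.7, 129.6]), 1.47, np.float64(0.0192)) reader [  11.86826782 -207.59459102]
0.93 [ 0.799 -0.215 -0.005] [ 220.03459253 -271.76716561]
0.74 [ 0.579 -0.163 -0.   ] [   1.84692892 -212.2184246 ]
tcp reader [  54.36470795 -202.28973285] 0.008593087505772354 [-0.15350275  0.14663742 -0.24550997] 0.051357809167956965
```

Request:
{"api": "servo_tool", "payload": {"targets": [[[0.04,0,0],[0,0,0]],[[0.08,0,0],[0,0,0]],[[0,0,-0.12],[0,0,0]],[[0,0,-0.15],[0,0,0]],[[0,0,-0.15],[0,0,0]],[[0,0,-0.1],[0,0,0]],[[-0.08,0.1,0],[0,0,0]],[[-0.08,0.1,0],[0,0,0]],[[-0.08,0.1,0],[0,0,0]],[[-0.08,0.1,0],[0,0,0]],[[0,0,0],[0,0,0]]]}}

```text
time: 6.08
ee_pos: [0.5821, -0.2577, 0.1391]
ee_rot: [1.0, 0.015, -0.001, 0.002]
force: [-0.7, 0.0, 0.2]
finger_gap: 0.0512
finger_force: 0.0
```

Request:
{"api": "servo_tool", "payload": {"targets": [[[0,0,0],[0,0,-0.077]],[[0,0,0],[0,0,-0.077]],[[0,0,0],[0,0,-0.077]],[[0,0,0],[0,0,-0.077]],[[0,0,0],[0,0,-0.077]],[[0,0,0],[0,0,-0.077]],[[0,0,0],[0,0,-0.077]],[[0,0,0],[0,0,-0.077]],[[0,0,0],[0,0,-0.077]],[[0,0,0],[0,0,-0.077]],[[0,0,0],[0,0,-0.077]],[[0,0,0],[0,0,-0.077]],[[0,0,0],[0,0,-0.076]],[[0,0,0],[0,0,0]],[[0,0,0],[0,0,0]]]}}

```text
time: 7.33
ee_pos: [0.5854, -0.2529, 0.1388]
ee_rot: [0.696, 0.718, 0.0, 0.0]
force: [0.2, -0.3, 0.3]
finger_gap: 0.0511
finger_force: 0.0
```

```bash
python3 look.py 3
```

```text
top (1592, array([ 575.9, -160.3]), array([ 85.9, 128.1]), 1.94, np.float64(0.0203)) reader [  -1.19628906 -209.37148539]
0.79 [ 0.797 -0.221  0.001] [ 218.15038418 -277.04613608]
0.76 [ 0.573 -0.158  0.004] [  -4.17443882 -207.16899497]
side (1564, array([ 578.3, -157.7]), array([ 84.5, 132.3]), 1.51, np.float64(0.0193)) reader [   1.28683572 -206.85075309]
0.74 [ 0.802 -0.215 -0.002] [ 223.04599999 -271.24388478]
0.61 [ 0.58  -0.163  0.   ] [   3.15011817 -212.09719196]
0.24 [0.572 0.052 0.02 ] [1.63374302 2.99537701]
tcp reader [   4.8137571 -302.3073065] 0.13880984606338767 [-0.48796067  0.54002261  0.03683118] 0.0509084823792781
```

View pics/side3.png

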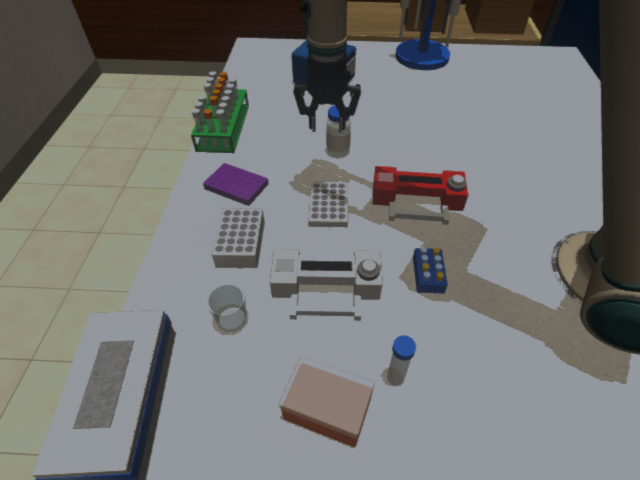

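The plate at (328,203) is now square and centred in front of the lane (x about 0, yaw 1.7°). I'll lower behind it and push.

Request:
{"api": "servo_tool", "payload": {"targets": [[[0,-0.02,0.1],[0,0,0]],[[0,0,0.15],[0,0,0]],[[0,0,0.15],[0,0,0]],[[0,0,0.08],[0,0,0]],[[0,0,0.044],[0,0,0]],[[0,0,0],[0,0,0]],[[0.03,0,0],[0,0,0]],[[0.02,0,0],[0,0,0]],[[0.02,0,0],[0,0,0]],[[0.02,0,0],[0,0,0]],[[0.02,0,0],[0,0,0]],[[0.02,0,0],[0,0,0]],[[0.03,0,0],[0,0,0]],[[0.03,0,0],[0,0,0]],[[0.03,0,0],[0,0,0]],[[0.03,0,0],[0,0,0]],[[0.03,0,0],[0,0,0]],[[0.03,0,0],[0,0,0]],[[0,0,0],[0,0,0]],[[0,0,0],[0,0,0]]]}}

```text
time: 9.2
ee_pos: [0.5769, -0.1749, 0.0076]
ee_rot: [0.695, 0.719, -0.0, -0.0]
force: [0.6, -0.2, -0.0]
finger_gap: 0.0514
finger_force: 0.0
```

```bash
python3 look.py 4; python3 -c "
from h import *
print(arm.sense()['ee_rot'])"
```

```text
top (1251, array([ 573. , -102.8]), array([ 85.8, 135.3]), 2.14, np.float64(0.0202)) reader [  -2.22845931 -151.80765451]
0.86 [ 0.801 -0.216  0.002] [ 221.52743618 -272.78877411]
0.67 [ 0.571 -0.097  0.006] [  -3.74387842 -146.06192706]
side (1827, array([ 575. , -109.4]), array([ 85.3, 155.1]), 1.77, np.float64(0.0193)) reader [  -0.44373206 -158.46909194]
0.97 [ 0.801 -0.214 -0.003] [ 222.02057855 -270.01500366]
0.58 [ 0.578 -0.097 -0.004] [   2.9329203 -146.5109084]
tcp reader [  -0.43120109 -225.10567443] 0.007707422933394523 [ 0.70937451 -0.17033551  0.04788448] 0.05079734479708653
[ 6.95490545e-01  7.18535246e-01 -3.44606376e-05 -1.04979204e-05]
```

Request:
{"api": "servo_tool", "payload": {"targets": [[[0.02,0,0],[0,0,0]],[[0.03,0,0],[0,0,0]],[[0.03,0,0],[0,0,0]],[[0.03,0,0],[0,0,0]],[[0.03,0,0],[0,0,0]],[[0.03,0,0],[0,0,0]],[[0.03,0,0],[0,0,0]],[[0.03,0,0],[0,0,0]],[[0.03,0,0],[0,0,0]],[[0.03,0,0],[0,0,0]],[[0.03,0,0],[0,0,0]],[[0.03,0,0],[0,0,0]],[[0.03,0,0],[0,0,0]],[[0.03,0,0],[0,0,0]],[[0.03,0,0],[0,0,0]],[[0.03,0,0],[0,0,0]],[[0.03,0,0],[0,0,0]],[[0.03,0,0],[0,0,0]],[[0.02,0,0],[0,0,0]],[[0,0,0],[0,0,0]]]}}

```text
time: 11.07
ee_pos: [0.5724, -0.0371, 0.0078]
ee_rot: [0.695, 0.719, 0.0, -0.0]
force: [-1.2, -0.5, 0.7]
finger_gap: 0.0508
finger_force: 0.0
```

Request:
{"api": "servo_tool", "payload": {"targets": [[[0.01,0,0],[0,0,0]],[[0.01,0,0],[0,0,0]],[[0,0,0],[0,0,0]],[[0,0,0],[0,0,0]]]}}

```text
time: 11.4
ee_pos: [0.5725, -0.0334, 0.0078]
ee_rot: [0.695, 0.719, -0.0, -0.0]
force: [-0.1, 0.6, -0.4]
finger_gap: 0.0516
finger_force: 0.0
```

```bash
python3 look.py 5|tail -1
```

```text
tcp reader [ -0.53306094 -82.5329301 ] 0.007756297174596926 [ 0.84480974 -0.62845096 -0.59048484] 0.05134830507708825
  return _methods._mean(a, axis=axis, dtype=dtype,
  ret = ret.dtype.type(ret / rcount)
```

Request:
{"api": "servo_tool", "payload": {"targets": [[[0.006,0,0],[0,0,0]],[[0.006,0,0],[0,0,0]],[[0.006,0,0],[0,0,0]],[[0.006,0,0],[0,0,0]],[[0,0,0],[0,0,0]]]}}

```text
time: 12.02
ee_pos: [0.5722, -0.027, 0.0078]
ee_rot: [0.695, 0.719, 0.0, -0.0]
force: [0.3, -0.2, -1.0]
finger_gap: 0.0514
finger_force: 0.0
```

Request:
{"api": "servo_tool", "payload": {"targets": [[[0.004,0,0],[0,0,0]],[[0,0,0],[0,0,0]]]}}

```text
time: 12.18
ee_pos: [0.5722, -0.0261, 0.0078]
ee_rot: [0.695, 0.719, 0.0, -0.0]
force: [-0.2, -0.4, 0.0]
finger_gap: 0.0514
finger_force: 0.0
```

Request:
{"api": "servo_tool", "payload": {"targets": [[[0.004,0,0],[0,0,0]],[[0,0,0],[0,0,0]]]}}

```text
time: 12.35
ee_pos: [0.5722, -0.0257, 0.0078]
ee_rot: [0.695, 0.719, -0.0, 0.0]
force: [-0.6, -2.2, 1.1]
finger_gap: 0.0515
finger_force: 1.0
```

Request:
{"api": "servo_tool", "payload": {"targets": [[[0.003,0,0],[0,0,0]],[[0,0,0],[0,0,0]]]}}

```text
time: 12.52
ee_pos: [0.5722, -0.0256, 0.0078]
ee_rot: [0.695, 0.719, -0.001, 0.001]
force: [-0.2, -4.5, 0.3]
finger_gap: 0.0513
finger_force: 2.4
```

Contact with the stop, exactly where expected. I'll press a little firmer to square the plate, then look.

Request:
{"api": "servo_tool", "payload": {"targets": [[[0.004,0,0],[0,0,0]],[[0,0,0],[0,0,0]],[[0,0,0],[0,0,0]]]}}

```text
time: 12.77
ee_pos: [0.5722, -0.0256, 0.0079]
ee_rot: [0.695, 0.719, -0.001, 0.001]
force: [-0.9, -8.1, -0.3]
finger_gap: 0.0512
finger_force: 3.8
```

Request:
{"api": "servo_tool", "payload": {"targets": [[[-0.008,0,0],[0,0,0]],[[-0.012,0,0],[0,0,0]],[[-0.03,0,0],[0,0,0]],[[-0.1,0,0],[0,0,0]],[[-0.1,0,0],[0,0,0]],[[0,0,-0.1],[0,0,0]],[[0,0,-0.15],[0,0,0]],[[0,0,-0.15],[0,0,0]],[[0,0,-0.15],[0,0,0]],[[0,0,0],[0,0,0]]], "fingers": 0.2}}

```text
time: 13.6
ee_pos: [0.5791, -0.0875, 0.1533]
ee_rot: [0.695, 0.719, 0.004, 0.007]
force: [0.8, 0.0, 0.8]
finger_gap: 0.0512
finger_force: 0.0
```

```bash
cat > fin.py <<'E'
from m import *
import sys
R0=np.array([570.3,49.]);a=np.radians(1.86);M=np.array([[np.cos(a),np.sin(a)],[-np.sin(a),np.cos(a)]])
for n in("top","side"):
    c=cap(n); P=cloud(c); cv2.imwrite(f'pics/{n}{sys.argv[1]}.png',c['pixels'])
    r=rect(P,.0165,.024,(.51,.63,-.04,.115)); print(n,'all',r,'reader',M@(r[1]-R0))
    Q=P.copy(); Q[...,:2]=((P[...,:2]*1000-R0)@M.T)
    m=(Q[...,2]>.0165)&(Q[...,2]<.024)&(abs(Q[...,0])<51)
    for lo,hi in((-75,-28),(28,75)):
        q=Q[m&(Q[...,1]>lo)&(Q[...,1]<hi)]
        if len(q): print(len(q),'x',np.percentile(q[:,0],[1,99]).round(1),'y',np.percentile(q[:,1],[1,99]).round(1))
    q=Q[m&(Q[...,1]<-28)&(Q[...,1]>-75)]
    b=[(x,q[abs(q[:,0]-x)<6,1].min()) for x in range(-30,31,10)]; print('rear edge slope',np.polyfit(*zip(*b),1).round(3))
    p=[w(c,d['point']) for d in arm.tip_of("start_top",n)[:3]]; print([x.round(4) for x in p])
    bt=P[(P[...,2]>.064)&(P[...,2]<.08)&(P[...,0]>.44)&(P[...,0]<.54)&(P[...,1]>.0)&(P[...,1]<.11)]; print('button',bt.mean(0),len(bt))
s=arm.sense(); print('tcp',s['ee_pos'],s['ee_rot'])
c=cv2.imread(f'pics/side{sys.argv[1]}.png')[200:340,220:420]; cv2.imwrite(f'pics/crop{sys.argv[1]}.png',cv2.resize(c,None,fx=4,fy=4))
E
python3 fin.py 6
```

```text
top all (788, array([570.5,  51.5]), array([127.2, 117.7]), 89.81, np.float64(0.02)) reader [0.28103818 2.49219131]
293 x [-43.1  39.4] y [-62.1 -28.3]
469 x [-45.   38.1] y [28.3 73.8]
rear edge slope [ -0.332 -53.809]
[array([ 0.295 , -0.1873,  0.0755]), array([0.493 , 0.054 , 0.0753])]
button [0.49167357 0.05777517 0.07007534] 154
side all (1121, array([572. ,  50.7]), array([117.5, 128.2]), 2.62, np.float64(0.0194)) reader [1.75428192 1.64392668]
189 x [-41.7  40.7] y [-62.5 -49.3]
785 x [-42.7  40.2] y [28.4 65.3]
rear edge slope [ 2.8000e-02 -6.1802e+01]
[array([0.4942, 0.06  , 0.0781]), array([ 0.2923, -0.189 ,  0.0682])]
button [0.4932784  0.06243295 0.0708869 ] 170
tcp [ 0.5732274  -0.08581976  0.14427943] [ 6.95372944e-01  7.18648269e-01 -4.39674336e-04 -9.69638157e-04]
```

View pics/crop6.png

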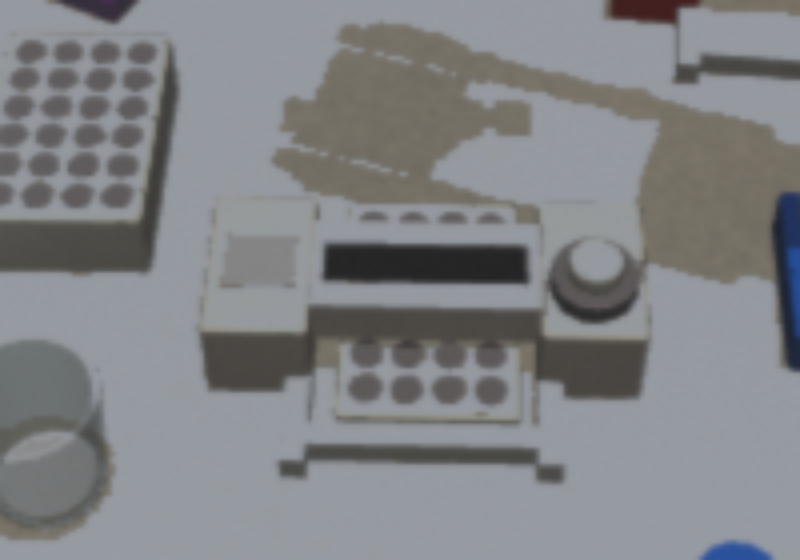

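The plate sits home against the stop, squared (crop plate front edge (338,415)–(520,420), parallel to the bar). Next is the button (crop (597,262)), at world (492, 58.5, 70) mm.

Request:
{"api": "servo_tool", "payload": {"targets": [[[0.117,-0.0614,0],[0,0,0]],[[0.117,-0.0614,0],[0,0,0]],[[0.117,-0.0614,0],[0,0,0]],[[0.117,-0.0614,0],[0,0,0]],[[0.117,-0.0614,0],[0,0,0]],[[0,0,0],[0,0,0]],[[0,0,0.06],[0,0,0]],[[0,0,0.06],[0,0,0]],[[0,0,0],[0,0,0]],[[0,0,0],[0,0,0]],[[0,0,0],[0,0,0]],[[0,0,0],[0,0,0]]], "fingers": -1}}

```text
time: 14.8
ee_pos: [0.4932, 0.0573, 0.1155]
ee_rot: [0.696, 0.719, 0.0, 0.0]
force: [-1.2, -0.1, 0.7]
finger_gap: 0.0003
finger_force: 0.0
```

Request:
{"api": "servo_tool", "payload": {"targets": [[[0.004,-0.005,0.05],[0,0,0]],[[0,0,0.05],[0,0,0]],[[0,0,0.04],[0,0,0]],[[0,0,0.02],[0,0,0]],[[0,0,0],[0,0,0]],[[0,0,0],[0,0,0]]]}}

```text
time: 15.3
ee_pos: [0.4918, 0.0584, 0.0756]
ee_rot: [0.695, 0.719, 0.0, 0.0]
force: [-0.7, 0.1, 0.8]
finger_gap: 0.0
finger_force: 0.0
```

Request:
{"api": "servo_tool", "payload": {"targets": [[[0,0,0.008],[0,0,0]],[[0,0,0.008],[0,0,0]],[[0,0,0.008],[0,0,0]],[[0,0,0],[0,0,0]],[[0,0,0],[0,0,0]]]}}

```text
time: 15.72
ee_pos: [0.4924, 0.0585, 0.0698]
ee_rot: [0.695, 0.719, 0.001, 0.001]
force: [0.7, 0.3, 2.7]
finger_gap: -0.0004
finger_force: 1.4
```

Request:
{"api": "servo_tool", "payload": {"targets": [[[0,0,0.008],[0,0,0]],[[0,0,0.008],[0,0,0]],[[0,0,0],[0,0,0]],[[0,0,0],[0,0,0]]]}}

```text
time: 16.05
ee_pos: [0.4924, 0.0585, 0.0673]
ee_rot: [0.695, 0.719, 0.001, 0.001]
force: [-2.4, -0.6, 15.6]
finger_gap: -0.0003
finger_force: 8.2
```

Request:
{"api": "servo_tool", "payload": {"targets": [[[0,0,0.006],[0,0,0]],[[0,0,0],[0,0,0]],[[0,0,0],[0,0,0]]]}}

```text
time: 16.3
ee_pos: [0.4925, 0.0585, 0.0671]
ee_rot: [0.695, 0.719, 0.001, 0.001]
force: [-5.4, 0.0, 26.5]
finger_gap: 0.0002
finger_force: 13.1
```

Run:
```python
import numpy as np
for n in("top","side"):
    P=np.load(n+'1.npz')['P']; r=np.hypot(P[...,0]-.4922,P[...,1]-.0585)*1000
    for a,b in((0,9),(9,13),(13,16),(16,20)):
        q=P[(r>=a)&(r<b)][:,2]; print(n,a,b,np.nanpercentile(q,[10,50,90]).round(4))
```

```text
top 0 9 [0.0701 0.0737 0.0775]
top 9 13 [0.0659 0.0732 0.0757]
top 13 16 [0.061  0.0639 0.0676]
top 16 20 [0.0603 0.0633 0.0659]
side 0 9 [0.0718 0.0728 0.0742]
side 9 13 [0.0643 0.0717 0.0731]
side 13 16 [0.0622 0.064  0.0707]
side 16 20 [0.0608 0.063  0.0646]
```

Request:
{"api": "servo_tool", "payload": {"targets": [[[0,0,-0.012],[0,0,0]],[[0,0,-0.03],[0,0,0]],[[0,0,-0.08],[0,0,0]],[[0,0,-0.15],[0,0,0]],[[0,0,-0.15],[0,0,0]],[[-0.15,0,0],[0,0,0]],[[-0.15,0,0],[0,0,0]],[[-0.15,0,0],[0,0,0]],[[-0.15,0,0],[0,0,0]],[[-0.15,0,0],[0,0,0]],[[0,0,0],[0,0,0]],[[0,0,0],[0,0,0]]]}}

```text
time: 17.3
ee_pos: [0.4968, -0.1302, 0.1685]
ee_rot: [0.697, 0.717, -0.0, -0.001]
force: [-0.1, 0.6, 0.5]
finger_gap: -0.0001
finger_force: 0.0
```

```bash
python3 fin.py 7
python3 - <<'E'
from h import *
c=cap("top");P=cloud(c); r=np.hypot(P[...,0]-.4922,P[...,1]-.0585)*1000
for a,b in((0,9),(9,13),(13,16),(16,20)): print(a,b,np.nanpercentile(P[(r>=a)&(r<b)][:,2],[10,50,90]).round(4))
E
```

```text
top all (935, array([571.7,  50.2]), array([129.6, 114.8]), 89.91, np.float64(0.0202)) reader [1.43821127 1.15392735]
429 x [-44.   39.2] y [-63.5 -28.4]
493 x [-46.1  39.5] y [28.5 74.1]
rear edge slope [-1.2000e-02 -6.3281e+01]
[array([0.4964, 0.0509, 0.0772])]
button [0.49146736 0.0573196  0.0706012 ] 142
side all (1121, array([572.9,  52.3]), array([117.8, 129.7]), 4.09, np.float64(0.0195)) reader [2.7057396  3.21387199]
192 x [-42.   40.8] y [-61.6 -48.7]
789 x [-42.6  40.6] y [28.5 68.3]
rear edge slope [ 1.1000e-02 -6.1106e+01]
[array([ 0.2945, -0.1901,  0.0681]), array([0.4921, 0.0566, 0.0739])]
button [0.49300091 0.06255199 0.07094849] 168
tcp [ 0.49700848 -0.12734617  0.16895975] [ 6.94847166e-01  7.19156996e-01 -8.15314884e-05 -7.89989799e-04]
0 9 [0.0718 0.0737 0.077 ]
9 13 [0.0642 0.0731 0.0756]
13 16 [0.0615 0.0636 0.0678]
16 20 [0.0597 0.0632 0.0661]
```

View pics/side7.png

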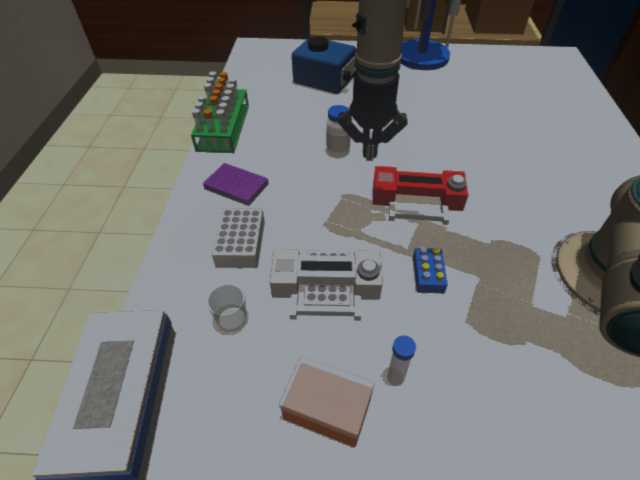

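The plate is home at (327,290), the button (369,267) is back up at 73 mm after bottoming 6 mm lower, and the bystanders have not moved. Handing in.

```bash
python3 -c "
from cell import arm
print(arm.hand_in())"
```

```text
the job is handed in; nothing more can be done
None
```

The plate sits squared against the stop bar, the start button was pressed its full 6 mm and released, the bystanders still stand where they did, and the job was handed in at about 17.5 s (no verdict was returned).

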